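# Tell the steel-filled bottle by its weight and hold it out

## Robot

A 7-joint arm with a two-finger parallel gripper is mounted at the origin on a cart in front of the work surface, level with it; the furniture and walls round the work are solid. World frame = base frame: x ahead of the robot, y to its left, z up, the work surface at z = 0. Lengths are in m, angles in rad, forces in N, time in s.
With the tool pointing down it reaches from about 0.35 to 0.775 m from the base axis. Payload 3.1 kg.
Tool frame: the origin (TCP) lies on the centre line of the jaws, within the pads' length; the fingertips stand 25 mm ahead of it and the grasp point (between the pads) lies 6 mm ahead of it; z points along the fingers, y is the line along which they close (so a half turn about z gives the same grasp; the last joint's range is limited). The gripper opens to 85 mm and grips with 20 to 120 N. Pads are 22 mm wide; open, the fingers measure 114 mm over their backs; the gripper's body (76 mm by 85 mm) begins 54 mm behind the grasp point. The pads swing forward as they close: fully open they stand 13 mm farther back than shut.
Start: joints at [1.163, 0.311, 0.014, 1.512, -0.004, 1.319, -0.027], TCP at [0.197, -0.514, 0.256] pointing down, gripper open.
Joint ranges: [-2.7, 2.7], [-0.3, 1.91], [-1.27, 1.3], [0.12, 2.57], [-1.44, 4.58], [0.2, 2.03], [-3.05, 3.05]. Speed limits (rad/s): [2.79, 2.79, 3.14, 3.14, 3.14, 3.14, 3.14].

## Interface

Orientations are given as a rotation vector (axis times angle).
In Python, from station import robot, get_image, workorder gives the robot as it stands.
- The arm moves only by the shell command python3 -m handwheel 'ROWS' [FORCE]. ROWS is text: rows parted by semicolons, each of 7 numbers parted by spaces: the shift along the tool's x, y, z in m, then the turn, a rotation vector about the tool's x, y, z in degrees, then the closure, from 0 (fully open) to 1 (shut). A call has 1 to 12 rows; each row is the pose to reach, as a shift and turn from the pose commanded when the call began, along the tool's axes at that moment; what a row does not reach only later rows make up. A row lasts 1/8 s, in which the tool goes at most 62.5 mm and 10.7 degrees, less where a joint would pass 70% of its speed; a pose out of reach is approached as far as the arm can. A call with a gripper value outside its range is refused whole. The fingers move at their own pace and stop on an object; FORCE is the grip in N (left out, the last holds). Time passes only in rows, so rows that repeat a pose let the fingers close. It gives the time, the measured TCP pose, the force, the opening and the grip force at its end, in the units of the state.
- robot.get_state(): the state, without advancing time (a new reading comes with each control period).
- get_image(name): name is "scene" or "top" or "wrist"; returns a dict with "image" (480x640x3 uint8, blue, green, red), "camera_matrix" (3x3 intrinsics, pixels), "D" ([k1, k2, p1, p2, k3] as OpenCV has them; the pictures are not rectified), "rvec" (rotation vector, rad) and "tvec" (3), from world to camera coordinates, as OpenCV has them; the wrist camera has in their place "mount" (4x4, takes a point from camera to tool coordinates, whose origin is the TCP and whose axes are the flange's). Camera axes: x right, y down, z forward; pixel columns grow to the right and rows downward; lengths in m; the calibration is good to about 2 mm. A picture is of the moment at which its call begins: read the wrist's pose just before it. There is no depth.
- workorder.hand_in(): hands the job in; it is judged then, once.
The state is a dict: "clock": time; "qpos": joint angles; "joint_vel": joint speeds; "effort": joint torques, N m; "tcp_pos": TCP position; "ee_rot": TCP orientation; "contact_force": force on the tool from outside, world axes, zero at the start; "moment": the same for the moment, N m; "width": opening from 0.0 (shut) to 1.0 (fully open); "gripper_force": force on a finger pad.
Only numpy, scipy, OpenCV 4.12 (cv2) and the standard library are available. Lean on these libraries where they do the work, as an engineer would, in place of code of your own. Each camera call takes 0.05 s, during which the arm holds its last target. There are 200 camera calls.

## Task

Two look-alike brown bottles stand on the bench mat; one holds a steel grinding cylinder, the other a light plastic one: lift them in turn clear of the mat to feel which bottle is heavier. Stand the lighter bottle upright in the open drawer of the small white cabinet, let go of it and slide the drawer fully shut. Then hold the heavier bottle upright at least 15 cm above the worktop and finish while still holding it there; tip no bottle over and leave the other things where they are.

Things in the scene. Friction and masses are not known exactly. Their poses are not given: they have to be found in the camera images.
- bottle_a_center (a point): one of two look-alike brown bottles with black caps (34 mm across, 66 mm tall, straight sides to 50 mm up), upright on a grey mat 2 mm thick; the point is on its axis, half-way up (33 mm). Rigid, cap fixed, a hidden cylinder inside with 2 mm of play. One bottle is at least 0.1 kg heavier than the other, both under 0.4 kg; which one changes each time and cannot be seen
- bottle_b_center (a point): one of two look-alike brown bottles with black caps (34 mm across, 66 mm tall, straight sides to 50 mm up), upright on a grey mat 2 mm thick; the point is on its axis, half-way up (33 mm). Rigid, cap fixed, a hidden cylinder inside with 2 mm of play. One bottle is at least 0.1 kg heavier than the other, both under 0.4 kg; which one changes each time and cannot be seen
- unit_drawer0 (a joint): how far the drawer of the small white cabinet is open, in m: 0 is fully shut, starts 0.14 to 0.16 open; slides easily (about 1 N, a little more when fast), stays where it is left, stops hard at 0. The cabinet is fixed, 240 mm deep, 200 mm wide, 112 mm tall, with one grey-fronted drawer that faces the robot
- unit_drawer0_handle (a point): middle of the drawer's level bar handle (steel bar 11 mm thick, 100 mm long, 35 mm out from the drawer's front panel, about 74 mm above the worktop, free space below and around it); axes are the cabinet's: +x is the direction in which the drawer closes. The drawer can be shut by pushing on this bar
- drawer_in (a point): point on the drawer's inner floor (22 mm above the worktop), midway between the side walls, about 64 mm behind the front wall's inner face and 70 mm or more in front of the cabinet's top edge: a good place for a bottle. Drawer 158 mm wide inside, walls 68 mm above its floor, front panel 78 mm. Axes are the cabinet's: +x is the direction in which the drawer closes, z up
- timer: white lab timer, 62x78x21 mm, not part of the job; origin at the centre of its underside
- eyedrop_bottle: small white dropper bottle standing upright, 25 mm across, 56 mm tall, not part of the job; origin at the centre of its underside
- marker_pen: dark marker pen lying down, 136 mm long, 12 mm thick, not part of the job; origin at the centre of its underside
- test_cassette: flat white test cassette, 37x62x6 mm, lying between the two brown bottles, not part of the job; origin at the centre of its underside

How it is judged:
By the outcome, as a careful person would: the job done as asked, in the order asked, and still so for the second after the job is handed in, while the arm keeps its last pose, push and grip.
It also fails if it takes over 72 s, if anything falls off the work surface, if the arm or the gripper's body presses on something with over 40 N, if the wrist force passes 120 N, or if a joint passes its speed limit or range.

## Working session

There is one attempt and no reset: what is moved stays moved. The work goes in short steps, Python scripts to look and compute and a shell command to move; the robot and the scene stay as the last step left them, time stands still between calls to the robot, and variables do not carry over. Pictures are saved under pics/ and viewed, at most 11 in all, crops included, and the job is handed in when it is done.

```bash
ls; mkdir -p pics; cat > h.py <<'E'
import numpy as np, cv2
from station import robot, get_image, workorder
from scipy.spatial.transform import Rotation as R
def snap(name,fn):
    s=robot.get_state(); d=get_image(name); cv2.imwrite('pics/'+fn,d['image'])
    np.savez('pics/'+fn+'.npz',K=d['camera_matrix'],D=d['D'],**({'rvec':d['rvec'],'tvec':d['tvec']} if 'rvec' in d else {'mount':d['mount']}),p=s['tcp_pos'],r=s['ee_rot'])
def ray(fn,uv):
    z=np.load('pics/'+fn+'.npz'); 
    n=cv2.undistortPoints(np.array([[uv]],float),z['K'],z['D'])[0,0]; d=np.array([n[0],n[1],1])
    if 'rvec' in z: 
        M=cv2.Rodrigues(z['rvec'])[0]; return -M.T@z['tvec'].ravel(), M.T@d
    W=R.from_rotvec(z['r']).as_matrix(); m=z['mount']
    return z['p']+W@m[:3,3], W@m[:3,:3]@d
def onz(fn,uv,h):
    o,d=ray(fn,uv); return o+d*(h-o[2])/d[2]
def tri(*obs):
    A=np.zeros((3,3));b=np.zeros(3);L=[]
    for fn,uv in obs:
        o,d=ray(fn,uv);d=d/np.linalg.norm(d);P=np.eye(3)-np.outer(d,d);A+=P;b+=P@o;L.append((o,P))
    x=np.linalg.solve(A,b); return x,[np.linalg.norm(P@(x-o)) for o,P in L]
E
python3 -c "
from h import *
snap('scene','s1.png');snap('top','t1.png')
s=robot.get_state();print(s)
a=cv2.imread('pics/s1.png');b=cv2.imread('pics/t1.png')
"
```

```text
pics
{'clock': 0.1, 'qpos': array([ 1.16328978,  0.31167175,  0.01396883,  1.51291352, -0.00439619,
        1.31922029, -0.02719775]), 'joint_vel': array([ 0.0010105 , -0.00136704, -0.00025705, -0.00283074,  0.0019366 ,
       -0.00019463,  0.00082844]), 'effort': array([ 1.12611917e-03, -3.80856729e+01,  1.46886790e-01, -2.31242234e+01,
        1.23617242e-02,  8.06606258e-03,  1.08661257e-05]), 'tcp_pos': array([ 0.19654154, -0.51302577,  0.25530851]), 'ee_rot': array([-3.08706807e+00, -5.71180502e-01,  7.57536679e-04]), 'contact_force': array([0.66794691, 0.64425881, 0.3064939 ]), 'moment': array([ 0.01775695, -0.08277341,  0.01207437]), 'gripper_force': 0.0, 'width': 0.9983454931927496}
```

View pics/s1.png

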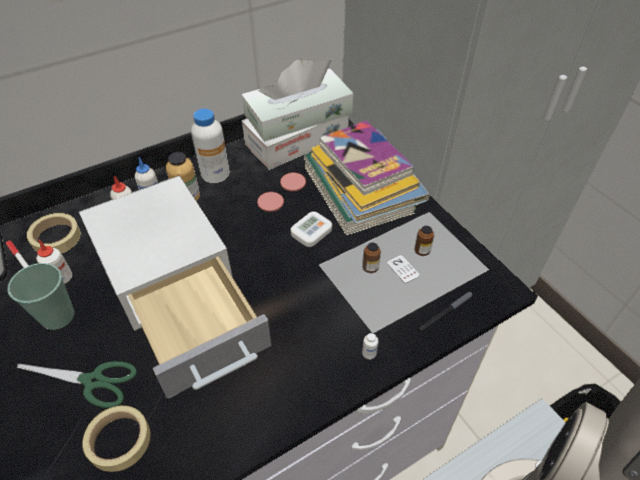

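View pics/t1.png

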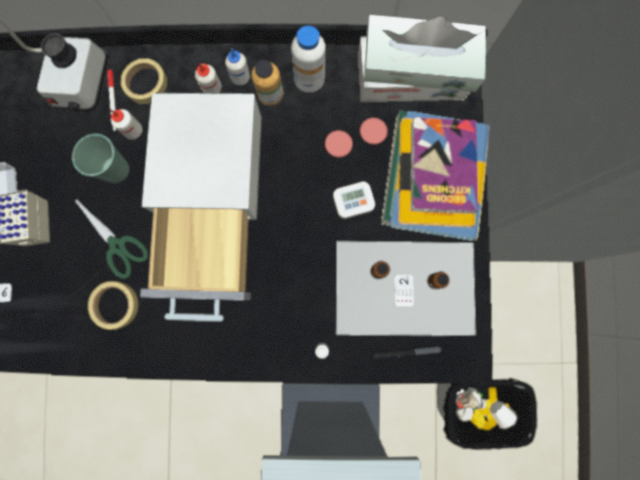

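The scene view shows the two bottles at about (372,258) and (425,240) with the cassette between them. The drawer is open and its handle is near (225,365). In the top view the bottles are at (380,270) and (438,280), and the handle at (195,317). I'll enlarge both views next.

```bash
python3 -c "
from h import *
a=cv2.imread('pics/s1.png');b=cv2.imread('pics/t1.png')
r=lambda i,x,y,w,h,f:cv2.resize(i[y:y+h,x:x+w],None,fx=f,fy=f,interpolation=cv2.INTER_CUBIC)
c=np.vstack([np.hstack([r(a,350,215,100,72,4),r(b,360,250,100,72,4)]),np.hstack([r(a,130,250,160,144,2.5)[:300],r(b,120,190,160,144,2.5)[:,:]][:2]) if 0 else np.hstack([r(a,130,275,160,124,2.5),r(b,120,210,160,124,2.5)])])
print(c.shape);cv2.imwrite('pics/c1.png',c)"
```

```text
(598, 800, 3)
```

View pics/c1.png

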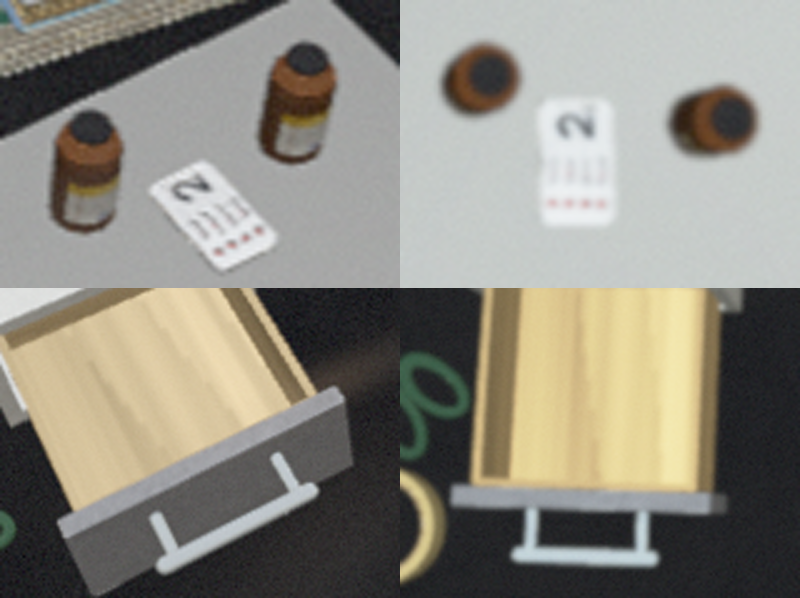

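The crops give the cap tops and the handle ends. I'll triangulate those now.

```bash
python3 -c "
from h import *
np.set_printoptions(precision=4,suppress=True)
S='s1.png';T='t1.png'
sc=lambda x,y:(S,(350+x/4,215+y/4)); tc=lambda x,y:(T,(360+(x-400)/4,250+y/4))
sd=lambda x,y:(S,(130+x/2.5,275+(y-288)/2.5)); td=lambda x,y:(T,(120+(x-400)/2.5,210+(y-288)/2.5))
print('capL',tri(sc(92,122),tc(489,74)));print('capR',tri(sc(307,55),tc(734,117)))
print('hL',tri(sd(162,567),td(516,554)));print('hR',tri(sd(314,491),td(655,558)))
print('pL',tri(sd(60,524),td(452,488)));print('pR',tri(sd(340,390),td(725,497)))
for p in [(372.5,245),(426.5,228.7)]: print(onz(S,p,.068))
for p in [(382.2,268.5),(443.5,279.2)]: print(onz(T,p,.068))
print('cass',onz(T,(394.5,275),.006),onz(T,(413.5,306),.006)); print('dropper',onz(T,(322,351),.056),'pen',onz(T,(376,357),.01),onz(T,(440,350),.01),'timer',onz(T,(353,200),.02))
print('books',onz(T,(385,222),.1),onz(T,(478,238),.05),onz(T,(385,222),.0))
print('tape',onz(T,(138,305),.02))
print(ray(S,(320,240)),ray(T,(320,240)))
"
```

```text
capL (array([ 0.5281, -0.073 ,  0.0671]), [np.float64(2.5791384796422245e-05), np.float64(2.5791384796467667e-05)])
capR (array([ 0.5093, -0.1911,  0.0647]), [np.float64(0.0009177476324332909), np.float64(0.0009177476324333717)])
hL (array([0.4312, 0.336 , 0.0742]), [np.float64(0.0003760633936118317), np.float64(0.0003760633936117321)])
hR (array([0.4305, 0.2304, 0.0708]), [np.float64(0.0005308522654934316), np.float64(0.0005308522654933857)])
pL (array([0.4793, 0.3793, 0.0966]), [np.float64(0.00011284113444987526), np.float64(0.000112841134449821)])
pR (array([0.4792, 0.1796, 0.0861]), [np.float64(0.004421407140003806), np.float64(0.004421407140003809)])
[ 0.5291 -0.0724  0.068 ]
[ 0.5079 -0.1876  0.068 ]
[ 0.528  -0.0728  0.068 ]
[ 0.5087 -0.191   0.068 ]
cass [ 0.5195 -0.1067  0.006 ] [ 0.4568 -0.1453  0.006 ]
dropper [0.3704 0.0403 0.056 ] pen [ 0.3547 -0.0683  0.01  ] [ 0.369  -0.1977  0.01  ] timer [ 0.6718 -0.0202  0.02  ]
books [ 0.6126 -0.0741  0.1   ] [ 0.592  -0.2675  0.05  ] [ 0.6303 -0.0888  0.    ]
tape [0.4504 0.4136 0.02  ]
(array([-0.0058,  0.3762,  0.8673]), array([ 0.5626, -0.3469, -0.751 ])) (array([0.4642, 0.0493, 0.9398]), array([ 0.1334, -0.0028, -0.9911]))
```

```bash
cat >> h.py <<'E'
def go(x,y,z):
    s=robot.get_state(); W=R.from_rotvec(s['ee_rot']); T=R.from_matrix(np.diag([1,-1,-1.]))
    print('at',s['tcp_pos'].round(4),'shift',W.inv().apply(np.array([x,y,z])-s['tcp_pos']).round(4),'turn',(W.inv()*T).as_rotvec(degrees=True).round(2),'F',s['contact_force'].round(2),'w',round(s['width'],3),'q',s['qpos'].round(2),'t',s['clock'])
E
python3 -c "
from h import *
go(.509,-.191,.2);print(get_image('wrist')['mount'])"
```

```text
at [ 0.1965 -0.513   0.2553] shift [ 0.407  -0.1888  0.0557] turn [-0.12  0.03 20.97] F [0.67 0.64 0.31] w 0.998 q [ 1.16  0.31  0.01  1.51 -0.    1.32 -0.03] t 0.1
[[-3.03670884e-04 -9.48331542e-01 -3.17280940e-01  8.22593863e-02]
 [ 9.99999821e-01 -1.24375588e-04 -5.85353588e-04  2.85428794e-04]
 [ 5.15647268e-04 -3.17281061e-01  9.48331410e-01 -1.17509250e-01]
 [ 0.00000000e+00  0.00000000e+00  0.00000000e+00  1.00000000e+00]]
```

```bash
python3 -m handwheel '0.04 -0.019 0 0 0 2 0; 0.09 -0.042 0 0 0 5 0; 0.14 -0.065 0.01 0 0 8 0; 0.19 -0.088 0.02 0 0 11 0; 0.24 -0.111 0.03 0 0 14 0; 0.29 -0.135 0.04 0 0 17 0; 0.34 -0.158 0.05 0 0 20 0; 0.38 -0.177 0.055 0 0 21 0; 0.407 -0.189 0.056 0 0 21 0; 0.407 -0.189 0.056 0 0 21 0; 0.407 -0.189 0.056 0 0 21 0' 20
python3 -c "
from h import *
go(.509,-.191,.037);snap('wrist','w1.png')"
```

```text
clock: 1.52
tcp_pos: [0.5083, -0.1926, 0.2]
ee_rot: [3.141, -0.003, -0.002]
contact_force: [0.7, 0.4, 0.1]
width: 1.002
gripper_force: 0.0
at [ 0.5083 -0.1926  0.2   ] shift [ 0.0009 -0.0018  0.163 ] turn [ 0.05  0.08 -0.1 ] F [0.74 0.45 0.11] w 1.002 q [ 0.48  0.35 -0.2   1.61  0.07  1.19 -1.31] t 1.525
```

View pics/w1.png

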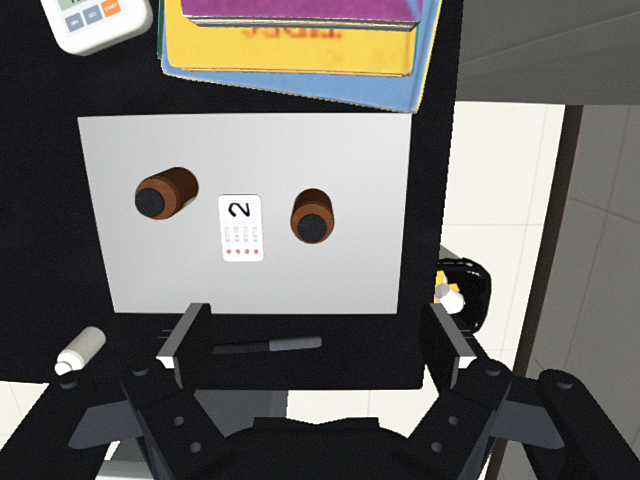

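The wrist view shows the cap tops at about (312,229) for the right bottle and (149,203) for the left one. I'll cross-check them against the scene and top views.

```bash
python3 -c "
from h import *
W='w1.png'
print(onz(W,(312.5,228.5),.068),onz(W,(149.5,203.5),.068))
print(tri((W,(312.5,228.5)),('t1.png',(443.5,279.2)),('s1.png',(426.7,228.7))))
print(tri((W,(149.5,203.5)),('t1.png',(382.2,268.5)),('s1.png',(373,245.5))))
print('dropper top',onz(W,(65,368),.056))"
```

```text
[ 0.51069319 -0.19026737  0.068     ] [ 0.52974687 -0.07400026  0.068     ]
(array([ 0.50943695, -0.19071881,  0.06499528]), [np.float64(0.0005559621541738776), np.float64(0.0012179948920142984), np.float64(0.000664425474554758)])
(array([ 0.52870854, -0.07321825,  0.06612799]), [np.float64(0.0005847911652351833), np.float64(0.0005483147557556733), np.float64(0.0002882133915560029)])
dropper top [0.37346057 0.03722526 0.056     ]
```

```bash
python3 -m handwheel '0.002 -0.002 0.04 0 0 0 0; 0.002 -0.002 0.09 0 0 0 0; 0.002 -0.002 0.13 0 0 0 0; 0.002 -0.002 0.15 0 0 0 0; 0.002 -0.002 0.16 0 0 0 0; 0.002 -0.002 0.163 0 0 0 0; 0.002 -0.002 0.163 0 0 0 0; 0.002 -0.002 0.163 0 0 0 0.3' 30
python3 -c "
from h import *
go(.51,-.1905,.037)"
python3 -m handwheel '0 0 0 0 0 0 0.5; 0 0 0 0 0 0 0.7; 0 0 0 0 0 0 1; 0 0 0 0 0 0 1; 0 0 0 0 0 0 1; 0 0 0 0 0 0 1; 0 0 0 0 0 0 1; 0 0 0 0 0 0 1' 30
```

```text
clock: 2.58
tcp_pos: [0.512, -0.1899, 0.0384]
ee_rot: [3.141, -0.001, 0.003]
contact_force: [0.5, -0.1, -0.8]
width: 0.815
gripper_force: 0.0
at [ 0.512  -0.1899  0.0384] shift [-0.002   0.0006  0.0013] turn [ 0.05 -0.12 -0.05] F [ 0.52 -0.08 -0.84] w 0.815 q [ 0.46  0.53 -0.18  1.78  0.12  0.84 -1.35] t 2.575
clock: 3.58
tcp_pos: [0.5116, -0.1896, 0.0377]
ee_rot: [3.141, -0.001, 0.001]
contact_force: [0.1, 0.0, 4.9]
width: 0.395
gripper_force: 30.4
```

```bash
python3 -m handwheel '0 0 -0.01 0 0 0 1; 0 0 -0.03 0 0 0 1; 0 0 -0.05 0 0 0 1; 0 0 -0.065 0 0 0 1; 0 0 -0.07 0 0 0 1; 0 0 -0.07 0 0 0 1; 0 0 -0.07 0 0 0 1; 0 0 -0.07 0 0 0 1'
for i in 1 2 3 4; do python3 -m handwheel '0 0 0 0 0 0 1' | grep -E 'force|tcp_pos'; python3 -c "
from h import *
s=robot.get_state();print(s['contact_force'],s['moment'],s['width'])"; done
```

```text
clock: 4.58
tcp_pos: [0.5107, -0.1894, 0.1065]
ee_rot: [-3.141, 0.001, 0.002]
contact_force: [-0.3, 0.3, -1.3]
width: 0.395
gripper_force: 29.9
tcp_pos: [0.511, -0.1894, 0.1069]
contact_force: [1.0, 0.2, -1.6]
gripper_force: 29.9
[ 1.02479999  0.20312436 -1.60323742] [ 0.025122   -0.02362165 -0.03819502] 0.39659473227490527
tcp_pos: [0.5112, -0.1895, 0.1071]
contact_force: [0.2, 0.5, -0.5]
gripper_force: 29.9
[ 0.24578224  0.45825713 -0.54047979] [ 0.00295018  0.00236038 -0.04929472] 0.39442535321602734
tcp_pos: [0.5112, -0.1895, 0.1072]
contact_force: [-0.0, 0.0, -1.6]
gripper_force: 29.9
[-0.03385886  0.03241788 -1.62173462] [ 0.00394341 -0.00058042 -0.02780717] 0.39079235242600413
tcp_pos: [0.5112, -0.1895, 0.1073]
contact_force: [0.0, -0.0, -0.9]
gripper_force: 29.9
[ 0.03686984 -0.02574465 -0.93611752] [-0.02080169 -0.04846793 -0.00459714] 0.3937186613764582
```

```bash
python3 -m handwheel '0 0 0.02 0 0 0 1; 0 0 0.045 0 0 0 1; 0 0 0.06 0 0 0 1; 0 0 0.066 0 0 0 1; 0 0 0.069 0 0 0 1; 0 0 0.0693 0 0 0 1; 0 0 0.0693 0 0 0 1; 0 0 0.0693 0 0 0 0.45; 0 0 0.0693 0 0 0 0.35; 0 0 0.0693 0 0 0 0.3; 0 0 0.0693 0 0 0 0.3'
python3 -m handwheel '0 0 -0.01 0 0 0 0.3; 0 0 -0.04 0 0 0 0.2; 0 0 -0.09 0 0 0 0.1; 0 0 -0.12 0 0 0 0; 0 0 -0.12 0 0 0 0; 0 0 -0.12 0 0 0 0'
python3 -c "
from h import *
l=[]
for i in range(6): get_image('top');l.append(robot.get_state()['contact_force'])
print(np.mean(l,0),np.std(l,0))
go(.5287,-.0735,.037)"
```

```text
clock: 6.45
tcp_pos: [0.5113, -0.1895, 0.0381]
ee_rot: [3.142, -0.001, 0.0]
contact_force: [0.6, 0.3, 0.2]
width: 0.702
gripper_force: 0.0
clock: 7.2
tcp_pos: [0.5107, -0.1894, 0.1577]
ee_rot: [-3.141, 0.001, 0.001]
contact_force: [-0.8, 0.1, -0.5]
width: 1.0
gripper_force: 0.0
[ 0.12626925 -0.04554984 -0.13364234] [0.58275107 0.58067438 0.30951282]
at [ 0.5107 -0.1893  0.1571] shift [ 0.0182 -0.1158  0.1201] turn [-0.04  0.1  -0.04] F [-0.45 -0.21  0.04] w 0.999 q [ 0.48  0.39 -0.2   1.67  0.08  1.1  -1.32] t 7.5
```

Empty zero is about −0.1 N, so the right bottle weighs about 1.1 N. I'll lift the left bottle next.

```bash
python3 -m handwheel '0.006 -0.04 0 0 0 0 0; 0.012 -0.08 0 0 0 0 0; 0.018 -0.11 0 0 0 0 0; 0.018 -0.116 0.01 0 0 0 0; 0.018 -0.116 0.05 0 0 0 0; 0.018 -0.116 0.09 0 0 0 0; 0.018 -0.116 0.11 0 0 0 0; 0.018 -0.116 0.118 0 0 0 0; 0.018 -0.116 0.119 0 0 0 0; 0.018 -0.116 0.119 0 0 0 0.3; 0.018 -0.116 0.119 0 0 0 0.5'
python3 -m handwheel '0 0 0 0 0 0 0.7; 0 0 0 0 0 0 1; 0 0 0 0 0 0 1; 0 0 0 0 0 0 1; 0 0 0 0 0 0 1; 0 0 0 0 0 0 1'
python3 -m handwheel '0 0 -0.01 0 0 0 1; 0 0 -0.03 0 0 0 1; 0 0 -0.05 0 0 0 1; 0 0 -0.065 0 0 0 1; 0 0 -0.07 0 0 0 1; 0 0 -0.07 0 0 0 1; 0 0 -0.07 0 0 0 1; 0 0 -0.07 0 0 0 1'
python3 -c "
from h import *
l=[]
for i in range(10): get_image('top');l.append(robot.get_state()['contact_force'])
print(np.mean(l,0),np.std(l,0))
go(.5287,-.0735,.037)"
```

```text
clock: 8.88
tcp_pos: [0.5301, -0.0737, 0.04]
ee_rot: [3.141, -0.001, 0.003]
contact_force: [0.1, -0.9, -0.2]
width: 0.603
gripper_force: 0.0
clock: 9.62
tcp_pos: [0.53, -0.0734, 0.0398]
ee_rot: [3.141, -0.001, 0.002]
contact_force: [-0.5, -0.2, 5.0]
width: 0.395
gripper_force: 31.2
clock: 10.62
tcp_pos: [0.5287, -0.0735, 0.1082]
ee_rot: [-3.141, 0.001, 0.002]
contact_force: [-0.2, -0.9, -3.3]
width: 0.39
gripper_force: 30.4
[-0.16903117 -0.03435451 -3.0265585 ] [0.43748167 0.30816515 0.40967283]
at [ 0.5293 -0.0735  0.109 ] shift [-0.0006 -0.      0.072 ] turn [ 0.   -0.   -0.04] F [ 0.06  0.05 -3.16] w 0.395 q [ 0.29  0.42 -0.24  1.75  0.12  0.98 -1.57] t 11.125
```

The left bottle weighs about 3 N and the right about 1.1 N, so the left is the heavier. I'll set it back down and take the right one.

```bash
python3 -m handwheel '0 0 0.02 0 0 0 1; 0 0 0.045 0 0 0 1; 0 0 0.06 0 0 0 1; 0 0 0.066 0 0 0 1; 0 0 0.069 0 0 0 1; 0 0 0.0693 0 0 0 1; 0 0 0.0693 0 0 0 1; 0 0 0.0693 0 0 0 0.45; 0 0 0.0693 0 0 0 0.35; 0 0 0.0693 0 0 0 0.3; 0 0 0.0693 0 0 0 0.3'
python3 -m handwheel '0 0 -0.01 0 0 0 0.3; 0 0 -0.04 0 0 0 0.2; 0 0 -0.09 0 0 0 0.1; -0.005 0.03 -0.12 0 0 0 0; -0.012 0.075 -0.12 0 0 0 0; -0.018 0.11 -0.12 0 0 0 0; -0.018 0.116 -0.12 0 0 0 0; -0.018 0.116 -0.12 0 0 0 0'
python3 -c "
from h import *
go(.511,-.1897,.037);snap('scene','s2.png')
a=cv2.imread('pics/s2.png');cv2.imwrite('pics/s2c.png',cv2.resize(a[190:350,300:500],None,fx=3,fy=3))"
```

```text
clock: 12.5
tcp_pos: [0.5294, -0.0736, 0.0399]
ee_rot: [3.141, -0.001, 0.001]
contact_force: [0.3, -0.5, -0.1]
width: 0.699
gripper_force: 0.0
clock: 13.5
tcp_pos: [0.5115, -0.1889, 0.16]
ee_rot: [-3.141, 0.001, -0.001]
contact_force: [-0.6, 0.3, 0.1]
width: 1.0
gripper_force: 0.0
at [ 0.5115 -0.1889  0.16  ] shift [-0.0005  0.0009  0.123 ] turn [-0.05 -0.03 -0.05] F [-0.58  0.34  0.09] w 1.0 q [ 0.48  0.38 -0.21  1.66  0.08  1.1  -1.32] t 13.5
```

View pics/s2c.png

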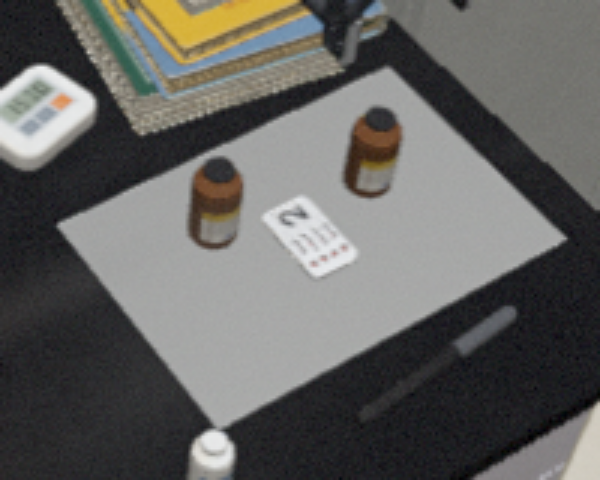

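Both bottles are upright, at crop pixels (215,205) and (373,150), and nothing else has moved. I'll grasp the right one and carry it to a point above the drawer.

```bash
python3 -m handwheel '0 0.001 0.03 0 0 0 0; 0 0.001 0.07 0 0 0 0; 0 0.001 0.1 0 0 0 0; 0 0.001 0.117 0 0 0 0; 0 0.001 0.122 0 0 0 0; 0 0.001 0.122 0 0 0 0.2; 0 0.001 0.122 0 0 0 0.5; 0 0.001 0.122 0 0 0 0.8; 0 0.001 0.122 0 0 0 1; 0 0.001 0.122 0 0 0 1; 0 0.001 0.122 0 0 0 1; 0 0.001 0.122 0 0 0 1' 30
python3 -m handwheel '0 0 -0.01 0 0 0 1; 0 0 -0.03 0 0 0 1; 0 0 -0.07 0 0 0 1; 0 0 -0.12 0 0 0 1; 0 0 -0.17 0 0 0 1; 0 0 -0.2 0 0 0 1; 0 0 -0.21 0 0 0 1; 0 0 -0.21 0 0 0 1'
python3 -c "
from h import *
go(.53,.281,.25)"
```

```text
clock: 15.05
tcp_pos: [0.5121, -0.1908, 0.0388]
ee_rot: [3.141, -0.001, 0.003]
contact_force: [0.4, -0.1, 4.9]
width: 0.392
gripper_force: 30.5
clock: 16.05
tcp_pos: [0.5109, -0.1905, 0.2472]
ee_rot: [-3.141, 0.001, 0.001]
contact_force: [-0.4, 0.2, -0.4]
width: 0.392
gripper_force: 30.1
at [ 0.5109 -0.1905  0.2472] shift [ 0.0188 -0.4715 -0.0027] turn [-0.01  0.04 -0.04] F [-0.36  0.2  -0.43] w 0.392 q [ 0.49  0.32 -0.21  1.53  0.07  1.3  -1.3 ] t 16.05
```

```bash
python3 -m handwheel '0.001 -0.02 0 0 0 0 1; 0.003 -0.06 0 0 0 0 1; 0.005 -0.11 0 0 0 0 1; 0.007 -0.16 0 0 0 0 1; 0.009 -0.21 0 0 0 0 1; 0.011 -0.26 0 0 0 0 1; 0.013 -0.31 0 0 0 0 1; 0.015 -0.36 0 0 0 0 1; 0.017 -0.41 0 0 0 0 1; 0.019 -0.45 0 0 0 0 1; 0.019 -0.471 0 0 0 0 1; 0.019 -0.471 0 0 0 0 1'
python3 -m handwheel '0 0 0 0 0 0 1;0 0 0 0 0 0 1'
python3 -c "
from h import *
go(.54,.281,.15);snap('wrist','w2.png')"
```

```text
clock: 17.55
tcp_pos: [0.5288, 0.2823, 0.2465]
ee_rot: [3.141, 0.005, -0.004]
contact_force: [0.5, -0.7, -0.8]
width: 0.396
gripper_force: 30.2
clock: 17.8
tcp_pos: [0.5313, 0.278, 0.2477]
ee_rot: [3.14, -0.007, 0.001]
contact_force: [-0.5, -0.2, -0.7]
width: 0.394
gripper_force: 30.3
at [0.5313 0.278  0.2477] shift [ 0.0086 -0.0032  0.0977] turn [ 0.09 -0.02 -0.25] F [-0.54 -0.22 -0.69] w 0.394 q [-0.23  0.45 -0.42  1.37  0.19  1.36 -2.23] t 17.8
```

View pics/w2.png

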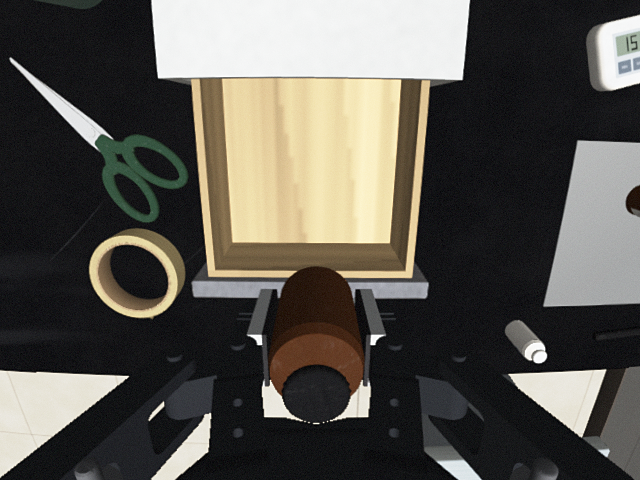

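The wrist view shows the front edge of the drawer floor at (230,243) to (392,243). The cabinet's top front edge runs from (158,78) to (464,80).

```bash
python3 -c "
from h import *
W='w2.png'
for n,p,z in [('fl',(230,243),.022),('fr',(392,243),.022),('cabL',(158,78),.112),('cabR',(464,80),.112),('rimL',(209,274),.09),('rimR',(413,274),.09),('panL',(194,282),.1),('panR',(426,280),.1)]: print(n,onz(W,p,z))
print(tri((W,(230,243)),('t1.png',(163.2,285.6))))
print(tri((W,(194,280)),('t1.png',(140.8,290)),('s1.png',(154,369.4))))
go(.55,.281,.15)"
```

```text
fl [0.48912583 0.36429756 0.022     ]
fr [0.48832482 0.20139688 0.022     ]
cabL [0.63719457 0.38115841 0.112     ]
cabR [0.63485994 0.17993153 0.112     ]
rimL [0.48637853 0.36706084 0.09      ]
rimR [0.48555871 0.19714733 0.09      ]
panL [0.48387217 0.37689154 0.1       ]
panR [0.4847726  0.18898281 0.1       ]
(array([0.49030765, 0.36271777, 0.02439139]), [np.float64(0.0009719725924889231), np.float64(0.0009719725924888185)])
(array([0.48093823, 0.37983331, 0.09293196]), [np.float64(0.001225049600071003), np.float64(0.00175383629974519), np.float64(0.0008003855208042432)])
at [0.5312 0.2783 0.2478] shift [ 0.0187 -0.0029  0.0978] turn [ 0.07 -0.03 -0.22] F [-0.01 -0.12 -0.84] w 0.398 q [-0.23  0.45 -0.42  1.37  0.19  1.36 -2.23] t 17.85
```

```bash
python3 -m handwheel '0.01 -0.002 0 0 0 0 1; 0.019 -0.004 0 0 0 0 1; 0.019 -0.004 0.03 0 0 0 1; 0.019 -0.004 0.07 0 0 0 1; 0.019 -0.004 0.11 0 0 0 1; 0.019 -0.004 0.13 0 0 0 1; 0.019 -0.004 0.13 0 0 0 1; 0.019 -0.004 0.13 0 0 0 1'
python3 -c "
from h import *
go(.55,.2825,.0598)"
```

```text
clock: 18.85
tcp_pos: [0.5506, 0.285, 0.1188]
ee_rot: [-3.14, 0.001, -0.003]
contact_force: [0.3, 0.6, -1.3]
width: 0.394
gripper_force: 30.3
at [0.5506 0.285  0.1188] shift [-0.0007  0.0026  0.059 ] turn [-0.07 -0.11 -0.05] F [ 0.32  0.6  -1.32] w 0.394 q [-0.24  0.59 -0.4   1.49  0.24  1.11 -2.26] t 18.85
```

```bash
python3 -m handwheel '0 0.002 0.02 0 0 0 1; 0 0.002 0.04 0 0 0 1; 0 0.002 0.05 0 0 0 1; 0 0.002 0.055 0 0 0 1; 0 0.002 0.057 0 0 0 1; 0 0.002 0.058 0 0 0 1; 0 0.002 0.058 0 0 0 1; 0 0.002 0.058 0 0 0 1'
python3 -c "
from h import *
go(.55,.2825,.0588)"
```

```text
clock: 19.85
tcp_pos: [0.5497, 0.2826, 0.06]
ee_rot: [-3.141, 0.001, -0.001]
contact_force: [0.1, -0.4, -0.0]
width: 0.396
gripper_force: 30.3
at [0.5497 0.2826 0.06  ] shift [0.0003 0.0001 0.0012] turn [-0.01 -0.03 -0.03] F [ 0.12 -0.43 -0.05] w 0.396 q [-0.25  0.65 -0.38  1.55  0.27  1.   -2.28] t 19.85
```

```bash
python3 -m handwheel '0 0 0.0005 0 0 0 1; 0 0 0.001 0 0 0 1; 0 0 0.001 0 0 0 1; 0 0 0.001 0 0 0 1'
python3 -c "
from h import *
l=[]
for i in range(4): get_image('top');l.append(robot.get_state()['contact_force'])
print(np.mean(l,0));go(.55,.2825,.0588)"
```

```text
clock: 20.35
tcp_pos: [0.5495, 0.2825, 0.0589]
ee_rot: [-3.142, 0.001, -0.0]
contact_force: [-0.7, -1.3, 1.3]
width: 0.395
gripper_force: 30.6
[-0.66427478 -0.34311196  1.37300061]
at [0.5496 0.2825 0.0589] shift [ 0.0004 -0.      0.0001] turn [-0.   -0.01 -0.04] F [-0.52 -1.16  1.29] w 0.398 q [-0.25  0.65 -0.38  1.55  0.27  1.   -2.28] t 20.55
```

In contact with the drawer floor. I'll release and go straight up.

```bash
python3 -m handwheel '0 0 0 0 0 0 0.55; 0 0 0 0 0 0 0.45; 0 0 0 0 0 0 0.35; 0 0 0 0 0 0 0.3; 0 0 -0.01 0 0 0 0.3; 0 0 -0.03 0 0 0 0.3; 0 0 -0.07 0 0 0 0.3; 0 0 -0.11 0 0 0 0.3; 0 0 -0.15 0 0 0 0.3; 0 0 -0.18 0 0 0 0.3; 0 0 -0.19 0 0 0 0.3; 0 0 -0.19 0 0 0 0.3'
python3 -c "
from h import *
go(.38,.283,.25);snap('wrist','w3.png')"
```

```text
clock: 22.05
tcp_pos: [0.5496, 0.2826, 0.249]
ee_rot: [-3.141, 0.001, -0.001]
contact_force: [0.0, 0.8, -0.6]
width: 0.7
gripper_force: 0.0
at [0.5496 0.2826 0.249 ] shift [-0.1696 -0.0004 -0.0012] turn [-0.01 -0.04 -0.03] F [ 0.01  0.82 -0.62] w 0.7 q [-0.24  0.49 -0.42  1.31  0.2   1.38 -2.22] t 22.05
```

View pics/w3.png

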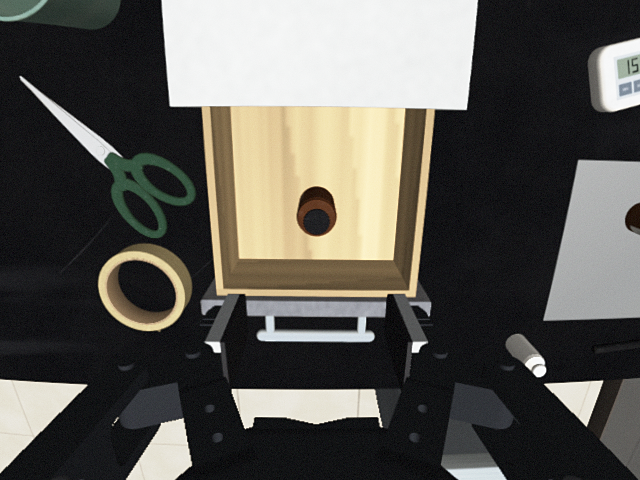

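The bottle stands upright in the drawer, its cap at (316,220). The handle is at (317,336). Next I'll bring the closed fingers down in front of the bar.

```bash
python3 -c "
from h import *
for u in [(259,337),(374,337)]: print(onz('w3.png',u,.074))"
python3 -m handwheel '-0.04 0 0 0 0 0 0.6; -0.09 0 0 0 0 0 1; -0.13 0 0 0 0 0 1; -0.155 0 0 0 0 0 1; -0.155 0 0.02 0 0 0 1; -0.155 0 0.06 0 0 0 1; -0.155 0 0.1 0 0 0 1; -0.155 0 0.14 0 0 0 1; -0.155 0 0.165 0 0 0 1; -0.155 0 0.174 0 0 0 1; -0.155 0 0.174 0 0 0 1; -0.155 0 0.174 0 0 0 1'
python3 -c "
from h import *
go(.41,.283,.075)"
```

```text
[0.43118289 0.33640692 0.074     ]
[0.43114259 0.22795099 0.074     ]
clock: 23.6
tcp_pos: [0.3952, 0.2831, 0.0756]
ee_rot: [-3.141, 0.001, -0.002]
contact_force: [-0.4, 0.2, 0.2]
width: -0.003
gripper_force: 0.0
at [0.3952 0.2831 0.0756] shift [0.0148 0.0001 0.0006] turn [-0.06 -0.09 -0.04] F [-0.39  0.17  0.25] w -0.003 q [-0.3   0.41 -0.45  1.91  0.23  0.87 -2.43] t 23.6
```

```bash
python3 -m handwheel '0.008 0 0 0 0 0 1; 0.014 0 0 0 0 0 1; 0.018 0 0 0 0 0 1; 0.023 0 0 0 0 0 1; 0.029 0 0 0 0 0 1; 0.036 0 0 0 0 0 1; 0.044 0 0 0 0 0 1; 0.053 0 0 0 0 0 1; 0.062 0 0 0 0 0 1; 0.071 0 0 0 0 0 1; 0.08 0 0 0 0 0 1; 0.089 0 0 0 0 0 1'
python3 -m handwheel '0.009 0 0 0 0 0 1; 0.018 0 0 0 0 0 1; 0.027 0 0 0 0 0 1; 0.035 0 0 0 0 0 1; 0.042 0 0 0 0 0 1; 0.048 0 0 0 0 0 1; 0.053 0 0 0 0 0 1; 0.057 0 0 0 0 0 1; 0.06 0 0 0 0 0 1;  0.06 0 0 0 0 0 1'
python3 -c "
from h import *
go(.41,.283,.075);snap('top','t2.png')
b=cv2.imread('pics/t2.png');cv2.imwrite('pics/t2c.png',cv2.resize(b[80:340,80:340],None,fx=2.2,fy=2.2))"
```

```text
clock: 25.1
tcp_pos: [0.4841, 0.2823, 0.0746]
ee_rot: [3.141, -0.001, -0.0]
contact_force: [-0.4, -0.8, -0.3]
width: -0.001
gripper_force: 0.6
clock: 26.35
tcp_pos: [0.5441, 0.2828, 0.0748]
ee_rot: [-3.141, 0.001, -0.002]
contact_force: [-0.0, 1.2, 0.2]
width: 0.0
gripper_force: 0.0
at [0.5441 0.2828 0.0748] shift [-1.341e-01 -1.000e-04 -3.000e-04] turn [-0.05 -0.06 -0.04] F [-0.04  1.19  0.24] w 0.0 q [-0.24  0.62 -0.39  1.55  0.27  1.02 -2.28] t 26.35
```

View pics/t2c.png

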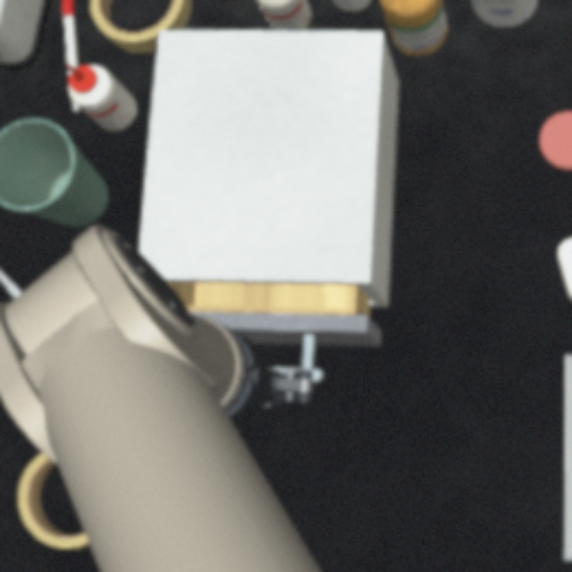

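The drawer is still about 2 cm open, with the panel edge at about crop row 320 and the cabinet edge at 280. I'll push on gently until the force rises.

```bash
python3 -m handwheel '0.003 0 0 0 0 0 1; 0.006 0 0 0 0 0 1; 0.009 0 0 0 0 0 1; 0.012 0 0 0 0 0 1; 0.015 0 0 0 0 0 1; 0.017 0 0 0 0 0 1; 0.018 0 0 0 0 0 1'
python3 -m handwheel '0.002 0 0 0 0 0 1; 0.003 0 0 0 0 0 1; 0.003 0 0 0 0 0 1'
python3 -m handwheel '0.002 0 0 0 0 0 1; 0.003 0 0 0 0 0 1; 0.003 0 0 0 0 0 1'
```

```text
clock: 27.28
tcp_pos: [0.5616, 0.2825, 0.0746]
ee_rot: [-3.142, 0.001, 0.0]
contact_force: [-1.0, 0.9, 1.7]
width: 0.001
gripper_force: 0.5
clock: 27.65
tcp_pos: [0.5647, 0.2824, 0.0746]
ee_rot: [3.141, -0.001, 0.0]
contact_force: [-0.2, 0.6, -0.7]
width: 0.001
gripper_force: 0.2
clock: 28.02
tcp_pos: [0.5678, 0.2823, 0.0746]
ee_rot: [3.141, -0.001, 0.0]
contact_force: [-0.6, -0.2, -1.5]
width: -0.002
gripper_force: 0.3
```

```bash
for i in 1 2 3; do python3 -m handwheel '0.0015 0 0 0 0 0 1; 0.003 0 0 0 0 0 1; 0.003 0 0 0 0 0 1' | sed -n '2p;4p'; done
python3 -c "
from h import *
snap('top','t3.png')
b=cv2.imread('pics/t3.png');cv2.imwrite('pics/t3c.png',cv2.resize(b[170:290,120:270],None,fx=4,fy=4))"
```

```text
tcp_pos: [0.5695, 0.2823, 0.0746]
contact_force: [-4.3, -1.5, 2.1]
tcp_pos: [0.5696, 0.2823, 0.0745]
contact_force: [-9.2, -1.8, 5.7]
tcp_pos: [0.5697, 0.2824, 0.0744]
contact_force: [-15.5, -4.0, 9.6]
```

Hard stop at TCP x ≈ 0.5695. I'll back off, rise and check the drawer.

```bash
python3 -m handwheel '-0.006 0 0 0 0 0 1; -0.015 0 0 0 0 0 1; -0.04 0 0 0 0 0 1; -0.065 0 0 0 0 0 1; -0.075 0 -0.02 0 0 0 1; -0.075 0 -0.07 0 0 0 1; -0.075 0 -0.12 0 0 0 0.5; -0.075 0 -0.16 0 0 0 0; -0.075 0 -0.175 0 0 0 0; -0.075 0 -0.175 0 0 0 0' 
python3 -c "
from h import *
snap('wrist','w4.png');go(.529,-.0735,.25)"
```

```text
clock: 30.45
tcp_pos: [0.5023, 0.2827, 0.2502]
ee_rot: [-3.141, 0.002, -0.004]
contact_force: [-1.4, -1.2, -0.5]
width: 0.848
gripper_force: 0.0
at [0.5015 0.2821 0.2486] shift [ 0.0279  0.3556 -0.0011] turn [ 0.04  0.04 -0.06] F [-0.68  0.94 -1.14] w 0.924 q [-0.23  0.4  -0.45  1.44  0.18  1.34 -2.25] t 30.5
```

View pics/w4.png

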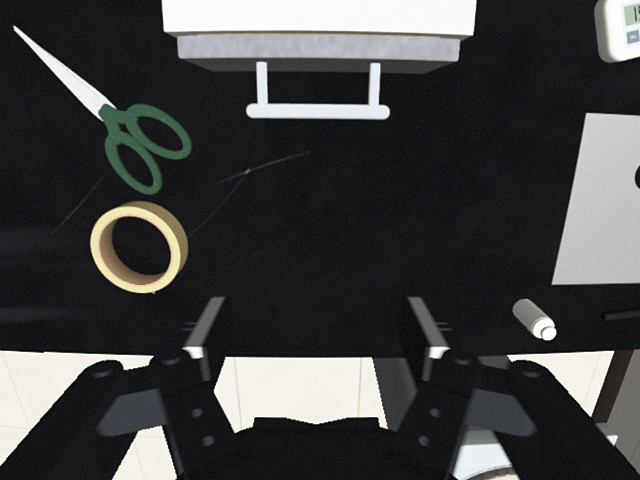

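The drawer looks shut, with the panel against the cabinet and the bar at (318,111). I'll check the bar's travel and carry on to the heavier bottle.

```bash
python3 -c "
from h import *
print(onz('w4.png',(318,111),.074),onz('w4.png',(318,36),.1),onz('w4.png',(318,32),.112))"
python3 -m handwheel '0.002 0.03 0 0 0 0 0; 0.005 0.07 0 0 0 0 0; 0.009 0.12 0 0 0 0 0; 0.013 0.17 0 0 0 0 0; 0.017 0.22 0 0 0 0 0; 0.021 0.27 0 0 0 0 0; 0.025 0.31 0 0 0 0 0; 0.028 0.34 0 0 0 0 0; 0.028 0.355 0 0 0 0 0; 0.028 0.355 0 0 0 0 0; 0.028 0.355 0.05 0 0 0 0; 0.028 0.355 0.08 0 0 0 0' 40
python3 -m handwheel '0 0 0 0 0 0 0; 0 0 0 0 0 0 0'
python3 -c "
from h import *
go(.529,-.0735,.039);snap('wrist','w5.png')
b=cv2.imread('pics/w5.png')"
```

```text
[0.58606751 0.28117869 0.074     ] [0.63455822 0.28129397 0.1       ] [0.6346886  0.28134419 0.112     ]
clock: 32.0
tcp_pos: [0.5281, -0.0697, 0.1675]
ee_rot: [-3.14, -0.005, 0.004]
contact_force: [0.0, 0.2, -0.5]
width: 1.004
gripper_force: 0.0
clock: 32.25
tcp_pos: [0.5302, -0.0711, 0.1709]
ee_rot: [-3.141, -0.002, -0.003]
contact_force: [0.7, 0.2, 1.0]
width: 1.0
gripper_force: 0.0
at [ 0.5302 -0.0711  0.1709] shift [-0.0015  0.0024  0.1319] turn [-0.03 -0.12  0.08] F [0.72 0.25 0.96] w 1.0 q [ 0.32  0.36 -0.29  1.68  0.11  1.12 -1.56] t 32.25
```

View pics/w5.png

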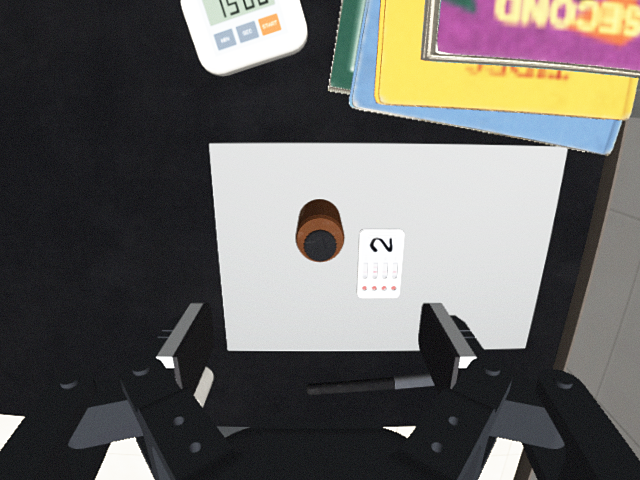

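The heavier bottle stands upright at (320,245) and the cassette has not moved. The bar travelled 0.155 m to the hard stop, so the drawer is shut. I'll grasp and lift.

```bash
python3 -m handwheel '-0.001 0.002 0.03 0 0 0 0; -0.001 0.002 0.07 0 0 0 0; -0.001 0.002 0.105 0 0 0 0; -0.001 0.002 0.125 0 0 0 0; -0.001 0.002 0.131 0 0 0 0; -0.001 0.002 0.132 0 0 0 0.2; -0.001 0.002 0.132 0 0 0 0.5; -0.001 0.002 0.132 0 0 0 0.8; -0.001 0.002 0.132 0 0 0 1; -0.001 0.002 0.132 0 0 0 1; -0.001 0.002 0.132 0 0 0 1; -0.001 0.002 0.132 0 0 0 1' 40
python3 -m handwheel '0 0 -0.01 0 0 0 1; 0 0 -0.03 0 0 0 1; 0 0 -0.07 0 0 0 1; 0 0 -0.12 0 0 0 1; 0 0 -0.17 0 0 0 1; 0 0 -0.21 0 0 0 1; 0 0 -0.225 0 0 0 1; 0 0 -0.23 0 0 0 1; 0 0 -0.23 0 0 0 1; 0 0 -0.23 0 0 0 1; 0 0 -0.23 0 0 0 1; 0 0 -0.23 0 0 0 1'
python3 -c "
from h import *
go(.529,-.0735,.26);snap('scene','s3.png')"
```

```text
clock: 33.8
tcp_pos: [0.5294, -0.0744, 0.0389]
ee_rot: [3.141, -0.001, 0.004]
contact_force: [-0.0, 0.9, 5.7]
width: 0.392
gripper_force: 40.7
clock: 35.3
tcp_pos: [0.5281, -0.0745, 0.2671]
ee_rot: [-3.141, 0.001, 0.002]
contact_force: [-0.2, 0.7, -3.5]
width: 0.389
gripper_force: 40.5
at [ 0.5281 -0.0745  0.2671] shift [ 0.001  -0.001   0.0071] turn [-0.01  0.06 -0.03] F [-0.22  0.65 -3.45] w 0.389 q [ 0.34  0.29 -0.29  1.53  0.08  1.34 -1.54] t 35.3
```

View pics/s3.png

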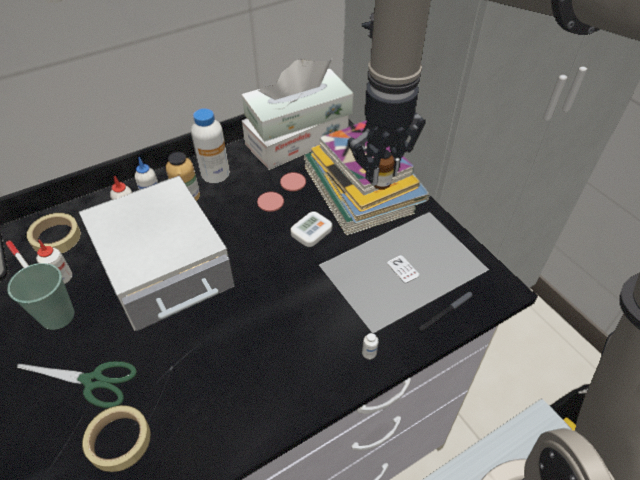

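The drawer is shut at (180,280), the heavy bottle is held upright at (383,170), and everything else is in place. Handing in.

```bash
python3 -c "
from station import workorder
print(workorder.hand_in())"
```

```text
the job is handed in; nothing more can be done
None
```

Job handed in (no verdict was returned): the lighter bottle (right, about 1.1 N) stands upright in the shut drawer, and the heavier one (left, about 3 N) is held upright about 23 cm above the worktop, with the other things left where they were.

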